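# Open the lid press and load a jar

### The job

Lift the side grip of the counterweighted lid-press arm up and over its balance point and ease it back until it rests open by itself on its rubber rest, never letting it swing free and bang, and never pressing it on against the rest with more than 15 N. Its balance point and its rest have been re-set, so feel for them. Then stand the jar with the yellow lid gently upright in the press's round seat, leaving the other jar and the timer where they are.

Things in the scene. Friction and masses are not known exactly. Their poses are not given: they have to be found in the camera images.
- press: Grey lever press for jar lids, screwed down; origin on the worktop, x from the seat towards the hinge (away from the robot), y to the grip side, z up. Base plate 12 mm high, x -130 to +106, y +-55 mm. Seat at x -55 mm; hinge axis at x +55 mm, height 115 mm, between two cheeks (x 37 to 73 mm, y +-24 mm, top at 133 mm).
- press_arm (a joint): Arm angle, rad: 0 = level over the seat (start), 1.57 = upright, more = leaning back. Lifting takes 2 to 4 N at the grip at first. Balance is somewhere in 0.8 to 1.25 rad; beyond it the arm pulls back with up to 4 N and falls fast if let go. A rubber pin (press_pad, its setting unmeasured) stops it somewhere in 1.6 to 2.1 rad, yielding about 1 mm per N at the grip; there it stays.
- press_grip (a point): Middle of the side grip: black bar 14 mm in diameter along the press's y axis, on the free end of the 14 mm square arm, from y = 7 to its end knob (18 mm) at y = 87 mm; this point is at y = 50 mm. At arm angle q it lies at x = -165 cos q, z = +165 sin q mm from the hinge axis. The round bar can turn between two fingers that pinch it.
- press_hinge (a point): Point on the hinge axis of the arm, midway between the cheeks (press y = 0), 115 mm above the worktop. The axis is the press's y axis. A brass weight (48 mm diameter), clamped on a crank outside the left (+y) cheek, turns with the arm, within 110 mm of the axis and y 26 to 72 mm.
- press_seat (a point): Centre of the floor of the round seat, 12 mm above the worktop; a collar of 68 mm inner diameter, 80 mm outer, 8 mm high, stands round it. With the arm down the arm's pad hangs 72 mm above the floor, too low for the jar. z up.
- jar_center (a point): Centre (half-way up) of the jar to load: small round glass jar with a mustard-yellow lid, 60 mm in diameter and 80 mm high, 0.2 to 0.33 kg, standing upright; z is its axis, up.
- jar: The same yellow-lidded jar; origin at the centre of its underside.
- other_jar: Bystander: jar with a black lid, 63 mm in diameter, 94 mm high, origin under its centre.
- timer: Bystander: white and red kitchen timer, 72 x 71 x 62 mm, origin under its centre.
Not all that is in view belongs to the job. Leave any purple look-alike of the jar alone.

How it is judged:
By the outcome, as a careful person would: the job done as asked, in the order asked, and still so for the second after the job is handed in, with the robot touching nothing.
It also fails if it takes over 72 s, if anything falls off the work surface, if the arm or the gripper's body presses on something with over 40 N, if the wrist force passes 120 N, or if a joint passes its speed limit or range.

### The arm

A 7-joint arm with a two-finger parallel gripper is mounted at the origin on a cart in front of the work surface, level with it; the furniture and walls round the work are solid. World frame = base frame: x ahead of the robot, y to its left, z up, the work surface at z = 0. Lengths are in mm, angles in rad, forces in N, time in s.
With the tool pointing down it reaches from about 400 to 850 mm from the base axis. Payload 6.9 kg.
Tool frame: the origin (TCP) lies between the finger pads; the fingertips stand 11 mm ahead of it and the grasp point (between the pads) lies 8 mm behind it; z points along the fingers, y is the direction in which the jaws open and shut (so a half turn about z gives the same grasp; the last joint's range is limited). The gripper opens to 85 mm and grips with 20 to 120 N. Pads are 22 mm wide; open, the fingers measure 114 mm over their backs; the gripper's body (76 mm by 85 mm) begins 54 mm behind the grasp point. The pads swing forward as they close: fully open they stand 13 mm farther back than shut.
Start: joints at [-1.004, 0.507, -0.238, 1.5, 0.126, 1.149, -0.155], TCP at [278.491, 559.513, 242.275] pointing down, gripper open.
Joint ranges: [-3.08, 3.08], [-0.24, 2.05], [-1.43, 1.35], [0, 2.5], [-1.52, 4.66], [0.17, 1.96], [-2.89, 2.89]. Speed limits (rad/s): [2.39, 2.39, 3.14, 3.14, 3.14, 3.14, 3.14].

### API

Orientations are given as a rotation vector (axis times angle).
In Python, from plant import arm gives the robot as it stands.
- The arm moves only by the tool play_rows, never from a script. Its argument "commands" is a list of rows, each a list of 2 entries, a list of its own where there are three numbers: the shift along the world's x, y, z as a fraction of full scale, then the turn about the world's z as a fraction of full scale. In form: [[[x, y, z], yaw], ...]. A call has 1 to 5 rows; each row shifts and turns the commanded pose from where the row before left it; what a row does not reach is not made up. Full scale, the value 1, is 0.04 m for a shift and 0.08 rad for a turn. A row lasts 1/10 s, in which the tool goes at most 50 mm and 8.59 degrees, less where a joint would pass 70% of its speed; a pose out of reach is approached as far as the arm can. A call with a number of a shift or a turn outside -1 to 1 is refused whole. A call with a gripper value outside its range is refused whole. "gripper" is the gripper command: -1 is shut, 1 is fully open, values between are in proportion, set as the call begins (left out, the last holds). The fingers move at their own pace and stop on an object; "force" is the grip in N (left out, the last holds). Time passes only in rows, so rows that do not move let the fingers close. It gives the time, the measured TCP pose, the force and the opening at its end, in the units of the state.
- arm.observe(): the state, without advancing time (a new reading comes with each control period).
- arm.capture(name): name is "scene" or "top" or "wrist"; returns a dict with "img" (420x560x3 uint8, blue, green, red), "camera_matrix" (3x3 intrinsics, pixels), "position" and "rotation" of the camera in the world. Camera axes: x right, y down, z forward; pixel columns grow to the right and rows downward; lengths in mm; the calibration is good to about 2 mm. A picture is of the moment at which its call begins. There is no depth.
- arm.sign_off(): hands the job in, once; it reports no verdict.
The state is a dict: "clock": time; "q": joint angles; "qd": joint speeds; "tau": joint torques, N m; "ee_pos": TCP position; "tcp_rot": TCP orientation; "wrist_force": force on the tool from outside, world axes, zero at the start; "ft_torque": the same for the moment, N m; "grip_width": finger opening in mm.
Only numpy, scipy, OpenCV 4.12 (cv2) and the standard library are available. Lean on these libraries where they do the work, as an engineer would, in place of code of your own. Each camera call takes 0.05 s, during which the arm holds its last target. There are 200 camera calls.

## Working session

There is one attempt and no reset: what is moved stays moved. The work goes in short steps, Python scripts to look and compute and a tool call to move; the robot and the scene stay as the last step left them, time stands still between calls to the robot, and variables do not carry over. Pictures are saved under pics/ and viewed, about 8 in all and at most 12, crops included, and the job is handed in when it is done.

Besides the shell and the picture viewer there is one more tool, called after "Emit:" as name([rows], argument=value, ...), one row to a line, values as JSON. play_rows: Moves the arm, as the interface text tells. Shift numbers are shares of 0.04 m and turn numbers shares of 0.08 rad, none past 1 either way. Its arguments: {"type":"object","properties":{"commands":{"type":"array","items":{"type":"array"}},"gripper":{"type":"number"},"force":{"type":"number"}},"required":["commands"]}

```bash
ls; mkdir -p pics
python3 - <<'E'
from plant import arm
import cv2,pickle
s=arm.observe();print(s)
d={}
for n in("scene","top"):
    c=arm.capture(n);d[n]=c;cv2.imwrite(f"pics/{n}0.png",c["img"]);print(n,c["camera_matrix"],c["position"],c["rotation"])
pickle.dump(d,open("cap0.pkl","wb"))
E
```

```text
pics
{'clock': 0.0, 'q': array([-1.00352582,  0.50832212, -0.23755186,  1.50113034,  0.12570796,
        1.14887143, -0.15476754]), 'qd': array([-0.00202478, -0.00016572,  0.000643  ,  0.00067257, -0.00094517,
        0.00037748, -0.00102427]), 'tau': array([ 4.63363231e-04, -6.20588708e+01, -2.18647309e+00, -2.49659783e+01,
        1.27285425e-02,  1.18018567e-02,  3.95150408e-06]), 'ee_pos': array([278.30551884, 559.08945788, 241.44120263]), 'tcp_rot': array([-7.18717454e-01, -3.05789033e+00,  2.66829607e-03]), 'wrist_force': array([ 0.36363849, -1.09981469, -0.50206414]), 'ft_torque': array([ 0.00112298, -0.01382206, -0.04215523]), 'grip_width': 85.38963461840301}
scene [[386.12345727   0.         283.81910578]
 [  0.         386.12345727 207.40082429]
 [  0.           0.           1.        ]] [  16.07132274 -654.77889146  666.88354855] [-2.1509867   0.81306201 -0.35938903]
top [[541.14485238   0.         272.60774411]
 [  0.         541.14485238 213.25267833]
 [  0.           0.           1.        ]] [ 357.41056923 -155.55387951 1257.29515589] [-2.165769    2.19561415 -0.11700211]
```

View pics/scene0.png

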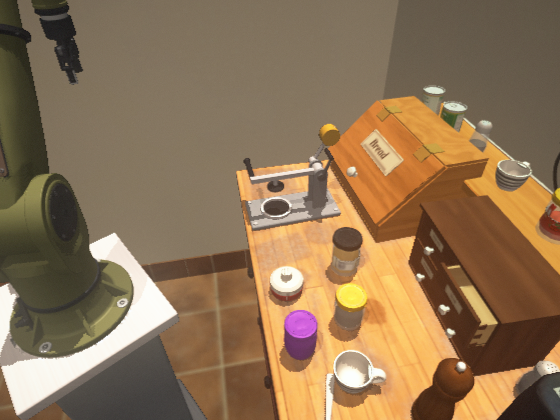

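View pics/top0.png

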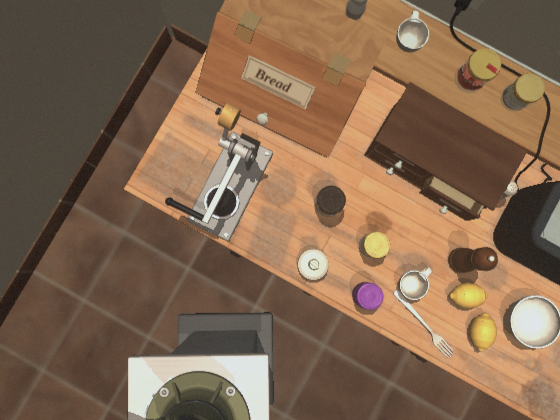

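The scene view shows the press at (290,190), the yellow-lid jar at (350,305), the black-lid jar at (347,250), the purple decoy at (300,335) and the timer at (287,283). In the top view the seat is at (222,203), the grip knob at (169,203), and the yellow lid at (376,245).

```bash
cat > h.py <<'E'
import numpy as np,cv2
from scipy.spatial.transform import Rotation as R
def rmat(c):
    r=np.array(c["rotation"]);return r if r.shape==(3,3) else R.from_rotvec(r).as_matrix()
def ray(c,uv,z):
    "pixel -> world point on plane z"
    d=rmat(c)@np.linalg.solve(c["camera_matrix"],[uv[0],uv[1],1]);p=np.array(c["position"])
    return p+d*(z-p[2])/d[2]
def proj(c,P):
    v=c["camera_matrix"]@(rmat(c).T@(np.array(P)-c["position"]));return v[:2]/v[2]
E
python3 - <<'E'
import pickle,cv2,numpy as np
from h import *
d=pickle.load(open("cap0.pkl","rb"));c=d["top"];im=c["img"]
cr=im[90:250,150:290];cv2.imwrite("pics/crop1.png",cv2.resize(cr,None,fx=4.2,fy=3.7 if 0 else 3.6,interpolation=cv2.INTER_CUBIC)[:, :])
hsv=cv2.cvtColor(im,cv2.COLOR_BGR2HSV)
m=cv2.inRange(hsv,(22,110,90),(34,255,255));n,l,s,ce=cv2.connectedComponentsWithStats(m)
for i in range(1,n):
    if s[i,4]>60:print(s[i],ce[i],ray(c,ce[i],80))
# other lids by hand pixels
print("black",ray(c,(331,200),94),"timer",ray(c,(313,265),50),"purple",ray(c,(369,296),80))
E
```

```text
[470  49  31  30 617] [483.73095624  62.99513776] [ 800.97025874 -654.51152456   80.        ]
[516  74  28  27 475] [529.74736842  87.20421053] [ 743.92269957 -755.73246198   80.        ]
[364 232  25  26 408] [375.7377451  244.13235294] [ 396.29620297 -397.18528635   80.        ]
[457 287  28  17 339] [470.33923304 295.08554572] [ 283.25351513 -599.06883382   80.        ]
[478 320  16  25 286] [485.62237762 331.52447552] [ 205.09858472 -628.38111518   80.        ]
black [ 492.70343523 -300.15414755   94.        ] timer [ 352.8868878 -261.9999013   50.       ] purple [ 284.62475362 -379.00871869   80.        ]
```

View pics/crop1.png

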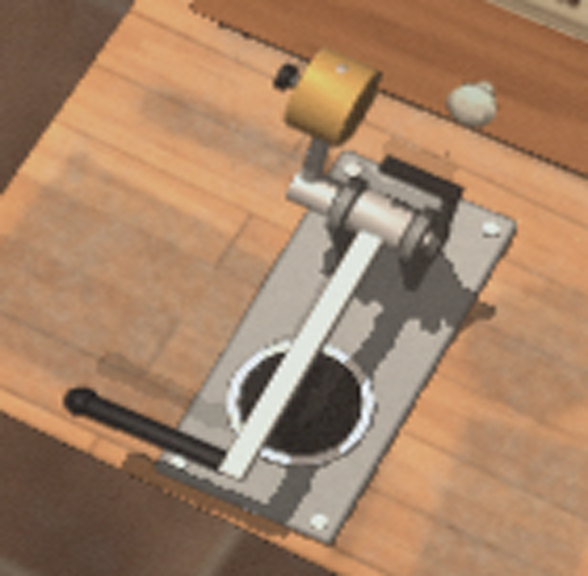

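The crop shows the collar centre at crop (302,402), plate corners at (515,225), (332,542) and (160,465), the knob at (78,402), the bar meeting the arm at (235,465), and the hinge tube at (372,215).

Run:
```python
import pickle
from h import *
d=pickle.load(open("cap0.pkl","rb"));c=d["top"]
f=lambda u,v,z:ray(c,(150+u/4.2,90+v/3.6),z)
P={"collar":f(302,402,20),"br":f(515,225,12),"fr":f(332,542,12),"fl":f(160,465,12),"knob":f(78,402,115),"armend":f(237,465,118),"hingeC":f(372,215,122)}
for k,v in P.items():print(k,v.round(1))
a=P["br"]-P["fr"];b=P["fl"]-P["fr"];k=P["knob"]-P["armend"]
print("ang x",np.degrees(np.arctan2(a[1],a[0])),np.linalg.norm(a),"y-90",np.degrees(np.arctan2(b[1],b[0]))-90,np.linalg.norm(b),"bar-90",np.degrees(np.arctan2(k[1],k[0]))-90,np.linalg.norm(k))
dd=P["hingeC"]-P["collar"];print("seat-hinge",np.degrees(np.arctan2(dd[1],dd[0])),np.linalg.norm(dd[:2]))
# plate centre-based seat: plate mid of fr,fl,br -> press coords
th=np.arctan2(a[1],a[0]);ex=np.array([np.cos(th),np.sin(th)]);ey=np.array([-ex[1],ex[0]])
o=(P["br"][:2]+P["fl"][:2])/2+ 12*ex
print("origin(plate)",o,"seat",o-55*ex,"hinge",o+55*ex,"grip0",o+55*ex-165*ex+50*ey, "from collar", P["collar"][:2]-55*ex+50*ey)
M=R.from_rotvec([-7.18717454e-01, -3.05789033e+00,  2.66829607e-03]).as_matrix();print(M)
# yellow jar two-view
c2=d["scene"];h=cv2.cvtColor(c2["img"],cv2.COLOR_BGR2HSV);m=cv2.inRange(h,(20,110,90),(34,255,255));n,l,s,ce=cv2.connectedComponentsWithStats(m)
for i in range(1,n):
    if s[i,4]>60:print(s[i],ce[i],ray(c2,ce[i],75))
print(proj(c2,[396,-397,80]),proj(c2,[396,-397,0]))
```

```text
collar [500.6 -58.2  20. ]
br [ 615.6 -176.5   12. ]
fr [411.4 -73.4  12. ]
fl [462.   20.5  12. ]
knob [491.1  47.2 115. ]
armend [452.6 -33.1 118. ]
hingeC [ 599.7 -102.3  122. ]
ang x -26.782505687829694 228.74816075498367 y-90 -28.295753124172528 106.65785274677874 bar-90 -25.625060313442134 89.09572790888684
seat-hinge -24.00290609522684 108.3855737339722
origin(plate) [549.52258539 -83.40450722] seat [500.42279593 -58.62123313] hinge [ 598.62237486 -108.18778131] grip0 [473.85325564  10.7982132 ] from collar [474.07433936  11.25845162]
[[-8.95299129e-01  4.45464817e-01 -7.52705303e-04]
 [ 4.45465452e-01  8.95297756e-01 -1.56827261e-03]
 [-2.47149049e-05 -1.73937731e-03 -9.99998487e-01]]
[385 106  16   7  70] [392.88571429 108.97142857] [1078.6856394    18.33316345   75.        ]
[424 144  19   9 107] [433.42990654 147.85046729] [ 962.4851214  -210.45491771   75.        ]
[ 24 174  24  27 170] [ 34.9        185.24705882] [ 49.38923466 373.74488471  75.        ]
[553 188   7  16  70] [556.85714286 194.67142857] [ 994.25564447 -530.431187     75.        ]
[382 275  24  26 235] [393.56170213 285.73191489] [ 472.97668691 -436.46336488   75.        ]
[336 283  32  26 628] [351.42993631 295.2022293 ] [ 396.52262968 -397.93949999   75.        ]
[461 286  36  39 508] [478.72637795 305.91338583] [ 550.23912069 -566.18142791   75.        ]
[394 325  11  17  71] [399.30985915 332.01408451] [ 399.47286937 -503.27597281   75.        ]
[351.12712437 293.38678038] [347.13644411 318.26335179]
```

Emit:
play_rows([
  [[0.245, -0.685, 0], -0.985],
  [[0.245, -0.685, 0], -0.985],
  [[0.245, -0.685, 0], -0.985],
  [[0.245, -0.685, 0], -0.985],
  [[0.245, -0.685, 0], -0.985],
], gripper=1, force=20)

```text
clock: 0.6
ee_pos: [327.6, 421.1, 241.9]
tcp_rot: [-1.308, -2.856, 0.001]
wrist_force: [0.4, -0.1, 0.6]
grip_width: 85.3
```

Emit:
play_rows([
  [[0.245, -0.685, 0], -0.985],
  [[0.245, -0.685, 0], -0.985],
  [[0.245, -0.685, 0], -0.985],
  [[0.245, -0.685, 0], -0.985],
  [[0.245, -0.685, 0], -0.985],
])

```text
clock: 1.1
ee_pos: [376.6, 284.2, 242.1]
tcp_rot: [-1.842, -2.545, 0.001]
wrist_force: [0.4, 0.1, 0.3]
grip_width: 85.6
```

Emit:
play_rows([
  [[0.245, -0.685, 0], -0.985],
  [[0.245, -0.685, 0], -0.985],
  [[0.245, -0.685, 0], -0.985],
  [[0.245, -0.685, 0], -0.985],
  [[0.245, -0.685, 0], -0.985],
])

```text
clock: 1.6
ee_pos: [425.5, 147.3, 242.1]
tcp_rot: [-2.304, -2.135, 0.001]
wrist_force: [1.0, 0.2, 0.1]
grip_width: 85.4
```

Emit:
play_rows([
  [[0.245, -0.685, 0], -0.985],
  [[0.245, -0.685, 0], -0.985],
  [[0.245, -0.685, 0], -0.985],
  [[0.245, -0.685, 0], -0.985],
  [[0.245, -0.685, 0], -0.985],
])

```text
clock: 2.1
ee_pos: [474.5, 10.4, 242.1]
tcp_rot: [-2.677, -1.643, 0.001]
wrist_force: [1.5, 0.2, 0.7]
grip_width: 85.7
```

Run:
```python
from plant import arm
from h import *
import pickle
c=arm.capture("wrist");pickle.dump(c,open("w1.pkl","wb"));cv2.imwrite("pics/w1.png",c["img"])
s=arm.observe();print(s["ee_pos"],R.from_rotvec(s["tcp_rot"]).as_matrix()[:,1],c["position"])
print("grip0 expected px",proj(c,[474,11,115]),proj(c,[500.5,-58.4,12]))
m=(c["img"].max(2)<45).astype(np.uint8);n,l,st,ce=cv2.connectedComponentsWithStats(m)
for i in range(1,n):
    if st[i,4]>300:print(st[i],ce[i])
```

```text
[475.89373997   5.24484686 242.3608227 ] [ 0.88704722 -0.46167209  0.00247116] [505.33615561  69.05220871 374.99942403]
grip0 expected px [277.55096473 203.37314746] [321.00705433 221.32479136]
[    0   254   456   166 33559] [196.2061742  368.28135523]
[ 431  271  129  149 9655] [507.52894873 360.99492491]
```

View pics/w1.png

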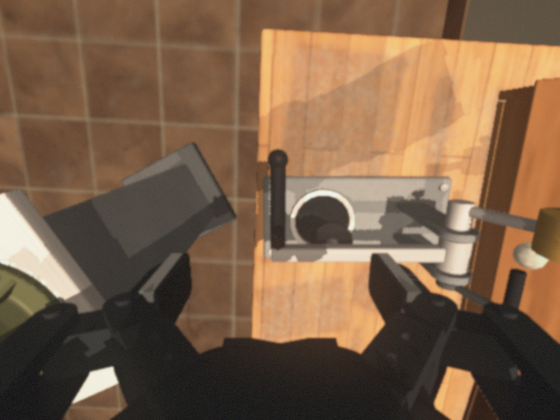

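Wrist view: the bar runs vertically from its knob (278,158) to the arm (278,245), midpoint as predicted (277,203); collar at (322,218) also matches.

Emit:
play_rows([
  [[0, 0, -0.5], 0],
  [[0, 0, -0.6], 0],
  [[0, 0, -0.6], 0],
  [[0, 0, -0.3], 0],
  [[0, 0, 0], 0],
])

```text
clock: 2.65
ee_pos: [473.2, 11.7, 160.6]
tcp_rot: [-2.673, -1.647, 0.006]
wrist_force: [-0.5, -0.5, 0.4]
grip_width: 85.2
```

Emit:
play_rows([
  [[0, 0, -0.5], 0],
  [[0, 0, -0.5], 0],
  [[0, 0, -0.375], 0],
  [[0, 0, 0], 0],
  [[0, 0, 0], 0],
])

```text
clock: 3.15
ee_pos: [474.9, 11.5, 108.0]
tcp_rot: [2.675, 1.647, 0.001]
wrist_force: [0.8, -0.2, 0.2]
grip_width: 85.4
```

Emit:
play_rows([
  [[0, 0, 0], 0],
  [[0, 0, 0], 0],
  [[0, 0, 0], 0],
  [[0, 0, 0], 0],
  [[0, 0, 0], 0],
], gripper=-1, force=25)

```text
clock: 3.65
ee_pos: [473.2, 12.2, 107.3]
tcp_rot: [-2.673, -1.646, 0.003]
wrist_force: [-4.9, 4.2, 15.9]
grip_width: 13.0
```

Emit:
play_rows([
  [[0, 0, 0], 0],
  [[0, 0, 0], 0],
  [[0, 0, 0], 0],
  [[0, 0, 0], 0],
  [[0, 0, 0], 0],
])

```text
clock: 4.15
ee_pos: [473.2, 12.2, 107.5]
tcp_rot: [-2.673, -1.646, 0.002]
wrist_force: [-3.4, 2.0, 7.1]
grip_width: 13.3
```

```bash
cat > arc.py <<'E'
import numpy as np,sys
q0,q1,st=map(float,sys.argv[1:4])
q=np.arange(q0,q1+1e-6,st);t=np.radians(-26.9)
for i in range(0,len(q)-1,5):
    print(round(q[i],3),[[[round(165/40*(np.cos(a)-np.cos(b))*np.cos(t),3),round(165/40*(np.cos(a)-np.cos(b))*np.sin(t),3),round(165/40*(np.sin(b)-np.sin(a)),3)],0] for a,b in list(zip(q,q[1:]))[i:i+5]])
E
python3 arc.py 0 1.5 .05; echo; python3 arc.py 1.5 2.1 .02
```

```text
0.0 [[[np.float64(0.005), np.float64(-0.002), np.float64(0.206)], 0], [[np.float64(0.014), np.float64(-0.007), np.float64(0.206)], 0], [[np.float64(0.023), np.float64(-0.012), np.float64(0.205)], 0], [[np.float64(0.032), np.float64(-0.016), np.float64(0.203)], 0], [[np.float64(0.041), np.float64(-0.021), np.float64(0.201)], 0]]
0.25 [[[np.float64(0.05), np.float64(-0.025), np.float64(0.198)], 0], [[np.float64(0.059), np.float64(-0.03), np.float64(0.195)], 0], [[np.float64(0.067), np.float64(-0.034), np.float64(0.192)], 0], [[np.float64(0.076), np.float64(-0.038), np.float64(0.188)], 0], [[np.float64(0.084), np.float64(-0.043), np.float64(0.183)], 0]]
0.5 [[[np.float64(0.092), np.float64(-0.047), np.float64(0.178)], 0], [[np.float64(0.1), np.float64(-0.051), np.float64(0.173)], 0], [[np.float64(0.108), np.float64(-0.055), np.float64(0.167)], 0], [[np.float64(0.115), np.float64(-0.058), np.float64(0.161)], 0], [[np.float64(0.122), np.float64(-0.062), np.float64(0.154)], 0]]
0.75 [[[np.float64(0.129), np.float64(-0.065), np.float64(0.147)], 0], [[np.float64(0.135), np.float64(-0.069), n
[... 2168 characters left out ...]
035), np.float64(-0.026)], 0]]
1.9 [[[np.float64(0.069), np.float64(-0.035), np.float64(-0.027)], 0], [[np.float64(0.069), np.float64(-0.035), np.float64(-0.029)], 0], [[np.float64(0.068), np.float64(-0.035), np.float64(-0.031)], 0], [[np.float64(0.068), np.float64(-0.034), np.float64(-0.032)], 0], [[np.float64(0.067), np.float64(-0.034), np.float64(-0.034)], 0]]
2.0 [[[np.float64(0.067), np.float64(-0.034), np.float64(-0.035)], 0], [[np.float64(0.066), np.float64(-0.033), np.float64(-0.037)], 0], [[np.float64(0.065), np.float64(-0.033), np.float64(-0.038)], 0], [[np.float64(0.065), np.float64(-0.033), np.float64(-0.039)], 0], [[np.float64(0.064), np.float64(-0.032), np.float64(-0.041)], 0]]
```

Emit:
play_rows([
  [[0.005, -0.002, 0.206], 0],
  [[0.014, -0.007, 0.206], 0],
  [[0.023, -0.012, 0.205], 0],
  [[0.032, -0.016, 0.203], 0],
  [[0.041, -0.021, 0.201], 0],
])

```text
clock: 4.65
ee_pos: [477.4, 10.0, 148.5]
tcp_rot: [-2.672, -1.646, 0.004]
wrist_force: [-4.8, 4.6, -2.0]
grip_width: 12.8
```

Emit:
play_rows([
  [[0.05, -0.025, 0.198], 0],
  [[0.059, -0.03, 0.195], 0],
  [[0.067, -0.034, 0.192], 0],
  [[0.076, -0.038, 0.188], 0],
  [[0.084, -0.043, 0.183], 0],
])

```text
clock: 5.15
ee_pos: [489.7, 3.7, 186.6]
tcp_rot: [-2.67, -1.646, 0.006]
wrist_force: [-9.6, 6.3, 1.6]
grip_width: 12.9
```

Emit:
play_rows([
  [[0.062, -0.032, 0.19], 0],
  [[0.08, -0.041, 0.188], 0],
  [[0.108, -0.055, 0.167], 0],
  [[0.115, -0.058, 0.161], 0],
  [[0.122, -0.062, 0.154], 0],
])

```text
clock: 5.65
ee_pos: [510.0, -6.6, 221.5]
tcp_rot: [-2.672, -1.646, 0.004]
wrist_force: [-8.7, 5.6, 5.7]
grip_width: 12.9
```

```bash
cat > st.py <<'E'
from plant import arm
from h import *
s=arm.observe();p=s["ee_pos"];f=s["wrist_force"];t=np.radians(-26.9);ex=np.array([np.cos(t),np.sin(t),0]);ey=np.array([-ex[1],ex[0],0])
H=np.array([598.6,-108.2,115.]);g=p+[0,0,8]-H;q=np.arctan2(g[2],-g@ex);r=np.hypot(g[2],g@ex)
o=-np.cos(q)*ex+np.array([0,0,np.sin(q)]);tg=np.sin(q)*ex+np.array([0,0,np.cos(q)])
print("p",p.round(1),"q",q.round(3),"r",r.round(1),"y",(g@ey).round(1),"f",f.round(1),"F_out",(f@o).round(1),"F_tan(+back)",(f@tg).round(1),"F_y",(f@ey).round(1),s["clock"],s["grip_width"])
E
python3 st.py
```

```text
p [510.   -6.6 221.5] q 0.742 r 169.5 y 50.5 f [-8.7  5.6  5.7] F_out 11.4 F_tan(+back) -2.7 F_y 1.1 5.65 12.85459746089476
```

Emit:
play_rows([
  [[0.1, -0.05, 0.175], 0],
  [[0.115, -0.058, 0.165], 0],
  [[0.141, -0.072, 0.132], 0],
  [[0.147, -0.075, 0.124], 0],
  [[0.152, -0.077, 0.116], 0],
])

```text
clock: 6.15
ee_pos: [537.5, -20.6, 250.3]
tcp_rot: [-2.673, -1.646, 0.002]
wrist_force: [-6.0, 1.7, 4.1]
grip_width: 12.5
```

```bash
python3 st.py
```

```text
p [537.5 -20.6 250.3] q 0.99 r 171.5 y 50.4 f [-6.   1.7  4.1] F_out 6.8 F_tan(+back) -2.9 F_y -1.2 6.15 12.549733502578071
```

Emit:
play_rows([
  [[0.157, -0.08, 0.107], 0],
  [[0.162, -0.082, 0.098], 0],
  [[0.166, -0.084, 0.089], 0],
  [[0.17, -0.086, 0.08], 0],
  [[0.173, -0.088, 0.07], 0],
], force=40)

```text
clock: 6.65
ee_pos: [571.9, -38.2, 268.6]
tcp_rot: [2.675, 1.646, 0.002]
wrist_force: [-4.6, 0.5, 7.9]
grip_width: 12.3
```

```bash
python3 st.py
python3 - <<'E'
from plant import arm
import cv2,pickle
c=arm.capture("scene");pickle.dump(c,open("s2.pkl","wb"));cv2.imwrite("pics/s2.png",cv2.resize(c["img"][70:240,200:400],None,fx=3.5,fy=3.5,interpolation=cv2.INTER_CUBIC))
E
```

```text
p [571.9 -38.2 268.6] q 1.24 r 170.8 y 50.4 f [-4.6  0.5  7.9] F_out 8.9 F_tan(+back) -1.5 F_y -1.6 6.65 12.252277809788461
```

View pics/s2.png

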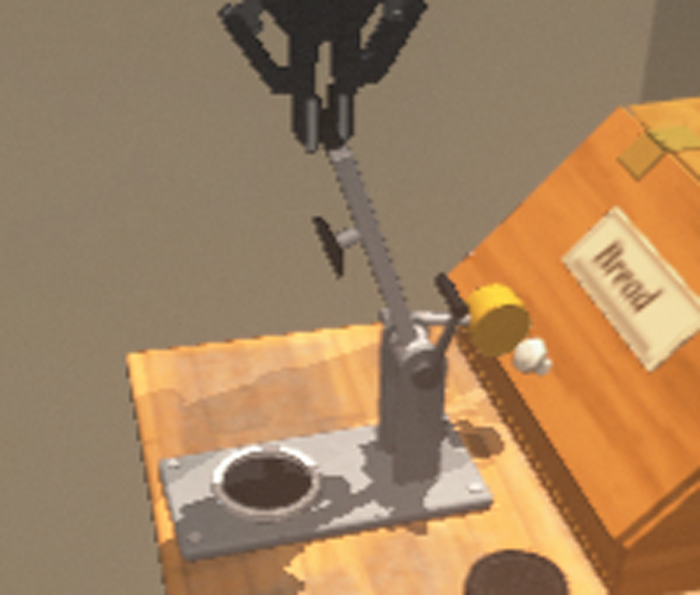

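The crop shows the bar held near the fingertips (about (325,135)), with the arm end at (342,155), the rest pin behind the hinge near (452,295), and nothing else touched.

Run:
```python
import pickle
from h import *
c=pickle.load(open("s2.pkl","rb"))
t=np.radians(-26.9);ex=np.array([np.cos(t),np.sin(t),0]);ey=np.array([-ex[1],ex[0],0]);H=np.array([598.6,-108.2,115.])
cr=lambda P:((proj(c,P)-[200,70])*3.5).round()
print("hinge",cr(H-24*ey))
for q in(1.1,1.15,1.2,1.25,1.3):
    u=-np.cos(q)*ex+np.array([0,0,np.sin(q)]);print(q,cr(H+165*u),cr(H+172*u),"grip",cr(H+165*u+50*ey))
p=np.array([571.9,-38.2,268.6]);print("tcp",cr(p),"tip",cr(p-[0,0,11]),"gp",cr(p+[0,0,8]))
```

```text
hinge [427. 369.]
1.1 [314. 175.] [309. 167.] grip [295. 141.]
1.15 [325. 169.] [321. 160.] grip [306. 134.]
1.2 [337. 163.] [333. 154.] grip [317. 129.]
1.25 [349. 157.] [346. 148.] grip [328. 123.]
1.3 [361. 152.] [358. 142.] grip [340. 118.]
tcp [323. 128.] tip [323. 143.] gp [323. 116.]
```

Emit:
play_rows([
  [[0.176, -0.089, 0.06], 0],
  [[0.178, -0.091, 0.05], 0],
  [[0.18, -0.092, 0.04], 0],
  [[0.182, -0.092, 0.03], 0],
  [[0.183, -0.093, 0.02], 0],
])

```text
clock: 7.2
ee_pos: [608.2, -56.8, 275.5]
tcp_rot: [2.675, 1.646, 0.001]
wrist_force: [-2.1, -0.0, 5.2]
grip_width: 12.3
```

```bash
python3 st.py
```

```text
p [608.2 -56.8 275.5] q 1.484 r 169.1 y 50.2 f [-2.1 -0.   5.2] F_out 5.3 F_tan(+back) -1.4 F_y -1.0 7.2 12.334525990884028
```

Emit:
play_rows([
  [[0.074, -0.037, 0.005], 0],
  [[0.074, -0.037, 0.003], 0],
  [[0.074, -0.037, 0.002], 0],
  [[0.074, -0.037, 0], 0],
  [[0.074, -0.037, -0.002], 0],
])

```text
clock: 7.7
ee_pos: [622.2, -63.9, 275.4]
tcp_rot: [2.675, 1.646, -0.001]
wrist_force: [-1.9, -1.3, 4.4]
grip_width: 12.4
```

```bash
python3 st.py
```

```text
p [622.2 -63.9 275.4] q 1.577 r 168.4 y 50.2 f [-1.9 -1.3  4.4] F_out 4.4 F_tan(+back) -1.2 F_y -2.0 7.7 12.432635455807675
```

Emit:
play_rows([
  [[0.074, -0.037, -0.003], 0],
  [[0.073, -0.037, -0.005], 0],
  [[0.073, -0.037, -0.007], 0],
])

```text
clock: 8.0
ee_pos: [630.9, -68.3, 274.7]
tcp_rot: [2.675, 1.646, -0.001]
wrist_force: [-2.5, -2.7, 4.2]
grip_width: 12.2
```

```bash
python3 st.py
```

```text
p [630.9 -68.3 274.7] q 1.635 r 168.0 y 50.2 f [-2.5 -2.7  4.2] F_out 4.1 F_tan(+back) -1.2 F_y -3.5 8.0 12.244355334692294
```

Emit:
play_rows([
  [[0.073, -0.037, -0.008], 0],
  [[0.073, -0.037, -0.01], 0],
  [[0.073, -0.037, -0.011], 0],
])

```text
clock: 8.3
ee_pos: [639.4, -72.7, 273.1]
tcp_rot: [-2.675, -1.646, 0.002]
wrist_force: [-2.0, -3.4, -0.7]
grip_width: 11.9
```

```bash
python3 st.py
```

```text
p [639.4 -72.7 273.1] q 1.692 r 167.3 y 50.2 f [-2.  -3.4 -0.7] F_out -0.8 F_tan(+back) -0.2 F_y -3.9 8.3 11.939514692980158
```

Emit:
play_rows([
  [[0.073, -0.036, -0.033], 0],
  [[0.072, -0.036, -0.035], 0],
  [[0.072, -0.036, -0.036], 0],
])

```text
clock: 8.6
ee_pos: [648.7, -77.4, 270.8]
tcp_rot: [2.674, 1.645, 0.002]
wrist_force: [-7.1, -3.6, 14.4]
grip_width: 12.2
```

```bash
python3 st.py
```

```text
p [648.7 -77.4 270.8] q 1.756 r 166.7 y 50.2 f [-7.1 -3.6 14.4] F_out 13.2 F_tan(+back) -7.3 F_y -6.4 8.6 12.17841433695414
```

Emit:
play_rows([
  [[0.036, -0.018, 0.025], 0],
  [[0.036, -0.018, -0.008], 0],
])

```text
clock: 8.8
ee_pos: [650.2, -78.1, 270.6]
tcp_rot: [-2.674, -1.646, 0.002]
wrist_force: [-8.8, -2.6, 8.0]
grip_width: 12.2
```

```bash
python3 st.py
```

```text
p [650.2 -78.1 270.6] q 1.766 r 166.8 y 50.2 f [-8.8 -2.6  8. ] F_out 6.5 F_tan(+back) -8.1 F_y -6.3 8.8 12.246660994247028
```

Emit:
play_rows([
  [[-0.036, 0.018, 0.005], 0],
  [[-0.036, 0.018, 0.005], 0],
  [[0, 0, 0], 0],
])

```text
clock: 9.1
ee_pos: [647.8, -76.9, 271.2]
tcp_rot: [-2.675, -1.647, 0.001]
wrist_force: [-6.9, -3.7, 7.0]
grip_width: 12.4
```

```bash
python3 st.py
```

```text
p [647.8 -76.9 271.2] q 1.75 r 166.8 y 50.2 f [-6.9 -3.7  7. ] F_out 6.1 F_tan(+back) -5.6 F_y -6.4 9.1 12.41788707323393
```

Emit:
play_rows([
  [[-0.05, 0.025, 0.008], 0],
  [[-0.05, 0.025, 0.008], 0],
  [[0, 0, 0], 0],
])

```text
clock: 9.4
ee_pos: [644.6, -75.2, 271.8]
tcp_rot: [2.674, 1.646, 0.001]
wrist_force: [-1.4, -4.0, 4.3]
grip_width: 12.3
```

```bash
python3 st.py
```

```text
p [644.6 -75.2 271.8] q 1.728 r 166.9 y 50.2 f [-1.4 -4.   4.3] F_out 4.4 F_tan(+back) -0.1 F_y -4.2 9.4 12.310450938572899
```

Emit:
play_rows([
  [[0, 0, 0], 0],
  [[0, 0, 0], 0],
  [[0, 0, 0], 0],
  [[0, 0, 0], 0],
  [[0, 0, 0], 0],
], gripper=-0.35)

```text
clock: 9.9
ee_pos: [644.5, -74.2, 271.0]
tcp_rot: [-2.675, -1.648, -0.0]
wrist_force: [-0.7, -0.8, 1.0]
grip_width: 27.7
```

```bash
python3 st.py
python3 - <<'E'
from plant import arm
import cv2,pickle
c=arm.capture("scene");pickle.dump(c,open("s3.pkl","wb"));cv2.imwrite("pics/s3.png",cv2.resize(c["img"][70:240,200:400],None,fx=3.5,fy=3.5,interpolation=cv2.INTER_CUBIC))
E
```

```text
p [644.5 -74.2 271. ] q 1.725 r 165.9 y 51.1 f [-0.7 -0.8  1. ] F_out 1.0 F_tan(+back) -0.4 F_y -1.1 9.9 27.736664963791
```

View pics/s3.png

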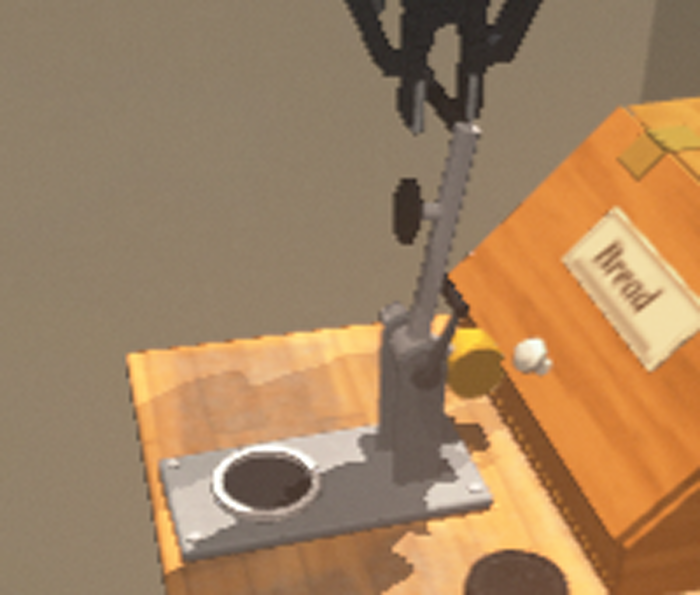

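The crop shows the arm leaning back, its end at (467,130), the bar between the slightly open fingers nearer the rear finger (470,100), and the pin behind the arm at (452,295). I'll open a little more and check whether the arm moves.

Emit:
play_rows([
  [[0.05, -0.025, 0], 0],
  [[0.05, -0.025, 0], 0],
  [[0, 0, 0], 0],
  [[0, 0, 0], 0],
], gripper=-0.2)

```text
clock: 10.35
ee_pos: [648.4, -76.6, 271.0]
tcp_rot: [-2.675, -1.647, 0.0]
wrist_force: [-0.3, 0.2, 0.4]
grip_width: 34.1
```

```bash
python3 st.py
cat > dif.py <<'E'
from plant import arm
from h import *
import pickle
a=pickle.load(open("s3.pkl","rb"));c=arm.capture("scene")
g=lambda x:x["img"][125:160,318:342].astype(int)   # arm mid-upper strip
d=np.abs(g(a)-g(c)).sum(2);print("arm strip diff mean,max",d.mean(),d.max())
t=np.radians(-26.9);ex=np.array([np.cos(t),np.sin(t),0]);H=np.array([598.6,-108.2,115.])
for q in(1.65,1.7,1.75,1.8,1.85,1.9):
    u=-np.cos(q)*ex+np.array([0,0,np.sin(q)]);print(q,((proj(c,H+172*u)-[200,70])*3.5).round())
E
python3 dif.py
```

```text
p [648.4 -76.6 271. ] q 1.752 r 166.8 y 50.7 f [-0.3  0.2  0.4] F_out 0.3 F_tan(+back) -0.4 F_y 0.1 10.35 34.07206094809899
arm strip diff mean,max 3.683333333333333 47
1.65 [449. 122.]
1.7 [462. 122.]
1.75 [475. 122.]
1.8 [487. 123.]
1.85 [499. 125.]
1.9 [511. 127.]
```

The arm has not moved while the fingers opened around it, so it is resting by itself. Now up and away towards the jar.

Emit:
play_rows([
  [[0, 0, 0.2], 0],
  [[0, 0, 0.3], 0],
  [[0, 0, 0.4], 0],
  [[0, 0, 0.5], 0],
  [[0, 0, 0.5], 0],
])

```text
clock: 10.9
ee_pos: [648.3, -76.5, 349.2]
tcp_rot: [2.675, 1.647, 0.001]
wrist_force: [0.1, 0.1, 0.0]
grip_width: 34.4
```

Emit:
play_rows([
  [[-0.3, -0.4, 0], 0],
  [[-0.5, -0.65, 0], 0],
  [[-0.5, -0.65, 0], 0],
  [[-0.5, -0.65, 0], 0],
  [[-0.5, -0.65, 0], 0],
], gripper=1)

```text
clock: 11.4
ee_pos: [555.6, -197.6, 348.6]
tcp_rot: [2.674, 1.646, 0.002]
wrist_force: [0.0, -0.7, -0.1]
grip_width: 85.3
```

Emit:
play_rows([
  [[-0.5, -0.65, -0.2], 0],
  [[-0.5, -0.65, -0.5], 0],
  [[-0.5, -0.65, -0.5], 0],
  [[-0.5, -0.65, -0.5], 0],
  [[-0.5, -0.65, -0.5], 0],
])

```text
clock: 11.9
ee_pos: [455.8, -327.7, 259.9]
tcp_rot: [2.673, 1.646, 0.002]
wrist_force: [1.6, -0.0, -0.0]
grip_width: 85.7
```

Emit:
play_rows([
  [[-0.5, -0.65, -0.5], 0],
  [[-0.5, -0.65, -0.4], 0],
  [[-0.5, -0.5, 0], 0],
  [[0, 0, 0], 0],
])

```text
clock: 12.3
ee_pos: [392.6, -402.5, 224.1]
tcp_rot: [2.679, 1.637, -0.004]
wrist_force: [0.3, 0.8, 0.4]
grip_width: 85.0
```

```bash
python3 - <<'E'
from plant import arm
from h import *
import pickle
s=arm.observe();c=arm.capture("wrist");pickle.dump(c,open("w2.pkl","wb"));cv2.imwrite("pics/w2.png",c["img"])
h=cv2.cvtColor(c["img"],cv2.COLOR_BGR2HSV);m=cv2.inRange(h,(20,110,90),(34,255,255));n,l,st,ce=cv2.connectedComponentsWithStats(m)
print(s["ee_pos"],R.from_rotvec(s["tcp_rot"]).as_matrix()[:,1],"jar px",proj(c,[396.5,-397.5,80]))
for i in range(1,n):
    if st[i,4]>300:print(st[i],ce[i],ray(c,ce[i],80))
E
python3 dif.py|head -1
```

```text
[ 392.57294242 -402.45176659  224.12908835] [ 8.89835646e-01 -4.56281183e-01  7.33313503e-05] jar px [279.65716424 192.56611641]
[ 252  165   58   58 2418] [280.71794872 195.1038048 ] [ 396.27191311 -400.16896662   80.        ]
arm strip diff mean,max 15.216666666666667 310
```

View pics/w2.png

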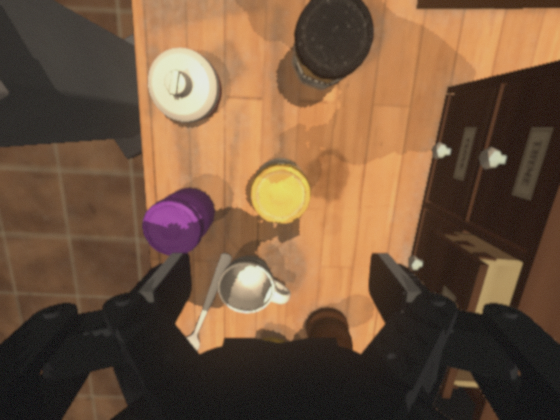

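Wrist view: yellow lid at (281,195), clear all round for the open fingers (mug at (247,287), purple decoy at (178,222)).

Emit:
play_rows([
  [[0.09, 0.1, -0.6], 0],
  [[0, 0, -0.8], 0],
  [[0, 0, -0.8], 0],
  [[0, 0, -0.6], 0],
  [[0, 0, 0], 0],
])

```text
clock: 12.9
ee_pos: [400.4, -392.0, 108.9]
tcp_rot: [-2.669, -1.648, 0.001]
wrist_force: [-0.6, 0.6, 0.9]
grip_width: 85.7
```

Emit:
play_rows([
  [[0, 0, -0.5], 0],
  [[0, 0, -0.5], 0],
  [[0, 0, -0.4], 0],
  [[0, 0, -0.27], 0],
  [[0, 0, 0], 0],
])

```text
clock: 13.4
ee_pos: [400.6, -394.0, 44.3]
tcp_rot: [-2.674, -1.648, -0.001]
wrist_force: [0.7, -0.6, 0.2]
grip_width: 85.3
```

Emit:
play_rows([
  [[0, 0, 0], 0],
  [[0, 0, 0], 0],
  [[0, 0, 0], 0],
  [[0, 0, 0], 0],
  [[0, 0, 0], 0],
], gripper=-1, force=40)

```text
clock: 13.9
ee_pos: [400.1, -394.8, 45.6]
tcp_rot: [2.674, 1.646, 0.001]
wrist_force: [-1.5, 1.1, 4.8]
grip_width: 57.5
```

```bash
python3 st.py
python3 - <<'E'
from plant import arm
import cv2
c=arm.capture("scene");cv2.imwrite("pics/s4.png",cv2.resize(c["img"][80:380,200:480],None,fx=2,fy=2))
E
```

```text
p [ 400.1 -394.8   45.6] q -0.914 r 77.5 y -345.4 f [-1.5  1.1  4.8] F_out -2.6 F_tan(+back) 4.4 F_y 0.3 13.9 57.49256722912988
```

View pics/s4.png

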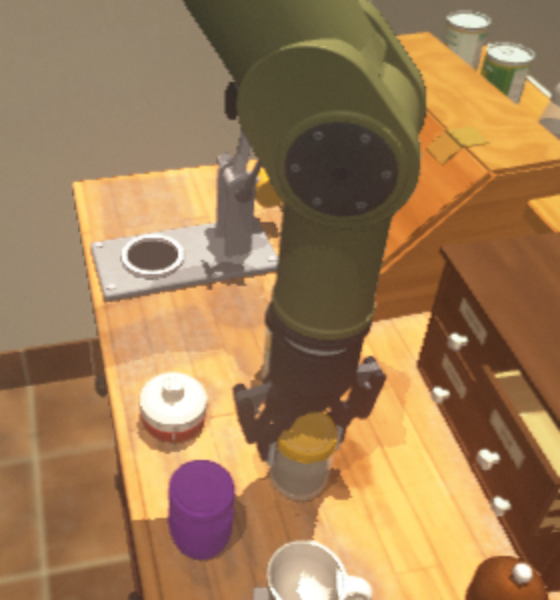

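The pad of the press arm is at the same place as before (230,100), so it still rests; the fingers are round the yellow jar, but the tool sits about 4.5 mm off along the pads. I'll reopen and recentre.

Emit:
play_rows([
  [[0, 0, 0], 0],
  [[0, 0, 0], 0],
  [[0, 0, 0], 0],
  [[-0.05, -0.1, 0], 0],
  [[0, 0, 0], 0],
], gripper=1)

```text
clock: 14.45
ee_pos: [397.5, -399.3, 44.4]
tcp_rot: [2.675, 1.646, -0.001]
wrist_force: [0.2, -1.1, -0.4]
grip_width: 85.4
```

Emit:
play_rows([
  [[0, 0, 0], 0],
  [[0, 0, 0], 0],
  [[0, 0, 0], 0],
  [[0, 0, 0], 0],
  [[0, 0, 0], 0],
])

```text
clock: 14.95
ee_pos: [398.0, -398.4, 44.3]
tcp_rot: [-2.675, -1.647, -0.0]
wrist_force: [-0.8, 0.1, -0.6]
grip_width: 85.5
```

```bash
python3 st.py
python3 - <<'E'
from plant import arm
from h import *
t=np.radians(-26.9);ex=np.array([np.cos(t),np.sin(t),0]);ey=np.array([-ex[1],ex[0],0])
s=arm.observe()
for n,z in(("wrist",80),("scene",80),("top",80)):
    c=arm.capture(n);cv2.imwrite(f"pics/g_{n}.png",c["img"])
    h=cv2.cvtColor(c["img"],cv2.COLOR_BGR2HSV);m=cv2.inRange(h,(20,110,60),(34,255,255));N,l,st,ce=cv2.connectedComponentsWithStats(m)
    for i in range(1,N):
        P=ray(c,ce[i],z)
        if st[i,4]>100 and np.hypot(P[0]-396,P[1]+397)<40:print(n,st[i],P,(P-s["ee_pos"])@ex,(P-s["ee_pos"])@ey)
E
```

```text
p [ 398.  -398.4   44.3] q -0.921 r 78.7 y -349.6 f [-0.8  0.1 -0.6] F_out 0.9 F_tan(+back) 0.2 F_y -0.3 14.95 85.481927841801
wrist [288 251  28  15 233] [ 416.01792739 -383.04070361   80.        ] 9.115422994035226 21.881858825589177
```

Emit:
play_rows([
  [[0, 0, 0], 0],
  [[0, 0, 0], 0],
  [[0, 0, 0], 0],
  [[0, 0, 0], 0],
  [[0, 0, 0], 0],
], gripper=-1, force=40)

```text
clock: 15.6
ee_pos: [397.6, -398.4, 44.5]
tcp_rot: [-2.675, -1.647, 0.0]
wrist_force: [-3.0, 1.8, 5.7]
grip_width: 57.3
```

Emit:
play_rows([
  [[0, 0, 0.2], 0],
  [[0, 0, 0.5], 0],
  [[0, 0, 0.9], 0],
  [[0, 0, 0.9], 0],
  [[0, 0, 0.7], 0],
])

```text
clock: 16.1
ee_pos: [398.2, -398.7, 174.4]
tcp_rot: [2.674, 1.646, 0.0]
wrist_force: [0.1, -0.4, -3.3]
grip_width: 57.5
```

Emit:
play_rows([
  [[0.1, 0.3, 0.3], 0],
  [[0.15, 0.5, 0.2], 0],
  [[0.2, 0.7, 0], 0],
  [[0.2, 0.7, 0], 0],
  [[0.2, 0.7, 0], 0],
])

```text
clock: 16.6
ee_pos: [432.0, -279.9, 191.4]
tcp_rot: [-2.673, -1.647, 0.0]
wrist_force: [0.7, -0.7, -2.3]
grip_width: 57.6
```

Emit:
play_rows([
  [[0.25, 0.8, 0], 0],
  [[0.25, 0.8, 0], 0],
  [[0.25, 0.8, 0], 0],
  [[0.25, 0.8, 0], 0],
  [[0.25, 0.8, 0], 0],
])

```text
clock: 17.1
ee_pos: [481.6, -119.7, 191.4]
tcp_rot: [-2.673, -1.648, 0.001]
wrist_force: [-0.0, -0.2, -3.1]
grip_width: 57.0
```

Emit:
play_rows([
  [[0.2, 0.7, 0], 0],
  [[0.15, 0.5, 0], 0],
  [[0.1, 0.3, 0], 0],
  [[0, 0.1, 0], 0],
  [[0, 0, 0], 0],
])

```text
clock: 17.6
ee_pos: [499.4, -58.4, 191.9]
tcp_rot: [-2.675, -1.648, 0.001]
wrist_force: [0.3, -0.7, -2.3]
grip_width: 57.2
```

Emit:
play_rows([
  [[0.025, 0, -0.4], 0],
  [[0, 0, -0.8], 0],
  [[0, 0, -0.8], 0],
  [[0, 0, -0.6], 0],
  [[0, 0, -0.2], 0],
])

```text
clock: 18.1
ee_pos: [499.2, -59.9, 78.3]
tcp_rot: [-2.676, -1.643, 0.006]
wrist_force: [-0.6, -0.5, -2.4]
grip_width: 57.3
```

Emit:
play_rows([
  [[0, 0, 0], 0],
  [[0, 0, 0], 0],
])

```text
clock: 18.3
ee_pos: [501.4, -59.3, 81.2]
tcp_rot: [2.675, 1.645, 0.001]
wrist_force: [0.3, 0.6, -1.9]
grip_width: 57.3
```

Run:
```python
from plant import arm
from h import *
import pickle
s=arm.observe();p=s["ee_pos"];print(p)
for n in("scene","top","wrist"):
    c=arm.capture(n);pickle.dump(c,open(f"p_{n}.pkl","wb"))
    b=p[2]-44.4
    print(n,"jar bottom",proj(c,[p[0],p[1],b]),"lid",proj(c,[p[0],p[1],b+80]),"collar",proj(c,[500.5,-58.4,20]))
a=pickle.load(open("p_scene.pkl","rb"))["img"][120:230,235:345];b=pickle.load(open("p_top.pkl","rb"))["img"][150:260,170:280]
cv2.imwrite("pics/p.png",np.hstack([cv2.resize(x,(400,400),interpolation=cv2.INTER_CUBIC) for x in(a,b)]))
```

```text
[501.43637616 -59.31331997  81.20738197]
scene jar bottom [277.31931595 201.46939118] lid [276.52461033 176.1131703 ] collar [276.97420737 206.45150558]
top jar bottom [221.82257213 200.46768316] lid [218.8184803  196.08189247] collar [222.00924255 201.72755824]
wrist jar bottom [277.54672139 236.42450461] lid [276.83552771 311.35297029] collar [275.82184296 227.3171285 ]
```

View pics/p.png

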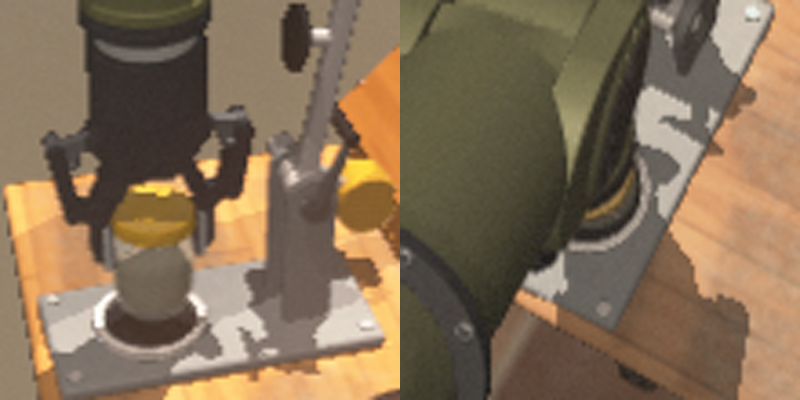

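The left half shows the jar hanging above the collar with lid centre at (153,215), collar centre about (150,315), arm still open. I'll refine collar and jar centres numerically.

Run:
```python
import pickle
from h import *
from scipy.optimize import least_squares
t=np.radians(-26.9);ex=np.array([np.cos(t),np.sin(t)]);ey=np.array([-ex[1],ex[0]])
def ring(c,lab):
    "inner dark disc edge of the collar: radial scan from the expected centre, strongest bright edge, projected on z=20"
    g=cv2.cvtColor(c["img"],cv2.COLOR_BGR2GRAY).astype(np.float32);pts=[]
    for a in np.radians(np.arange(0,360,6)):
        rr=np.arange(26,42,.5);uv=np.array([proj(c,[500.5+r*np.cos(a),-58.4+r*np.sin(a),20]) for r in rr],np.float32)
        v=cv2.remap(g,uv[None,:,0],uv[None,:,1],cv2.INTER_LINEAR)[0]
        d=np.gradient(v);i=d.argmax()
        if d[i]>8:pts.append(ray(c,uv[i],20)[:2])
    pts=np.array(pts);f=least_squares(lambda p:np.hypot(*(pts-p[:2]).T)-p[2],[500,-58,34],loss="soft_l1")
    print(lab,len(pts),f.x.round(2),np.abs(f.fun).mean().round(2))
ring(pickle.load(open("s3.pkl","rb")),"scene");d=pickle.load(open("cap0.pkl","rb"));ring(d["top"],"top");ring(pickle.load(open("w1.pkl","rb")),"wrist")
# jar lid in scene now
c=pickle.load(open("p_scene.pkl","rb"));h=cv2.cvtColor(c["img"],cv2.COLOR_BGR2HSV);m=cv2.inRange(h,(18,110,60),(34,255,255))
m[:, :255]=0;m[:,300:]=0;m[:160]=0
x,y,w,hh=cv2.boundingRect(m);print(x,y,w,hh,"mid",x+w/2-.5,"pred lid mid",proj(c,[501.4,-59.3,117])[0],proj(c,[502.4,-59.3,117])[0],proj(c,[501.4,-58.3,117])[0])
```

```text
scene 58 [498.37 -56.75  33.54] 0.77
top 54 [501.15 -56.03  34.34] 0.96
wrist 47 [501.47 -57.15  34.26] 0.97
255 164 45 256 mid 277.0 pred lid mid 276.5076756375997 276.8205820932798 276.2429901948578
```

```bash
python3 - <<'E'
import pickle
from h import *
c=pickle.load(open("p_scene.pkl","rb"));h=cv2.cvtColor(c["img"],cv2.COLOR_BGR2HSV);m=cv2.inRange(h,(18,110,60),(34,255,255))
print("collar u",proj(c,[498.37,-56.75,20]),"wrist/top",proj(c,[501.3,-56.6,20]))
for v in range(172,190):
    x=np.where(m[v,260:296])[0]+260
    if len(x)>3:print(v,x.min(),x.max(),(x.min()+x.max())/2)
g=cv2.cvtColor(c["img"],cv2.COLOR_BGR2GRAY)
for v in(194,198,202):print(v,g[v,256:300].tolist())
E
python3 st.py
```

```text
collar u [275.93930429 206.5004397 ] wrist/top [276.76171391 205.98791776]
172 270 284 277.0
173 270 284 277.0
174 269 286 277.5
175 269 287 278.0
176 268 295 281.5
177 267 295 281.0
178 267 295 281.0
179 266 295 280.5
180 266 295 280.5
181 266 288 277.0
182 266 288 277.0
183 266 287 276.5
184 266 286 276.0
185 267 285 276.0
186 269 284 276.5
187 272 281 276.5
194 [156, 160, 159, 158, 156, 158, 164, 150, 137, 131, 122, 107, 100, 105, 106, 107, 107, 107, 109, 109, 106, 106, 108, 106, 104, 102, 101, 101, 97, 92, 90, 100, 149, 172, 180, 177, 176, 174, 175, 177, 178, 176, 175, 177]
198 [154, 157, 159, 159, 161, 155, 153, 164, 171, 167, 145, 107, 99, 102, 101, 100, 102, 101, 100, 100, 100, 99, 99, 99, 100, 100, 96, 96, 94, 91, 87, 126, 163, 176, 175, 176, 176, 176, 177, 180, 180, 180, 179, 182]
202 [173, 174, 173, 174, 174, 175, 184, 245, 250, 200, 122, 129, 118, 100, 98, 100, 100, 101, 103, 102, 100, 102, 102, 99, 98, 96, 94, 93, 91, 106, 118, 215, 245, 236, 200, 179, 180, 181, 183, 182, 183, 181, 180, 182]
p [501.7 -58.8  81.5] q -0.23 r 111.7 y 0.2 f [ 0.3 -0.2 -2.6] F_out 0.2 F_tan(+back) -2.7 F_y -0.1 18.45 57.19486102751731
```

Emit:
play_rows([
  [[-0.025, 0.04, -0.1], 0],
  [[0, 0, -0.1], 0],
  [[0, 0, -0.1], 0],
  [[0, 0, -0.08], 0],
  [[0, 0, -0.07], 0],
])

```text
clock: 18.95
ee_pos: [499.8, -56.9, 61.9]
tcp_rot: [-2.675, -1.647, 0.001]
wrist_force: [0.8, -0.4, -3.1]
grip_width: 57.3
```

Emit:
play_rows([
  [[0, 0, 0], 0],
  [[0, 0, 0], 0],
])

```text
clock: 19.15
ee_pos: [499.9, -56.9, 62.2]
tcp_rot: [-2.675, -1.647, 0.0]
wrist_force: [0.7, 0.9, -3.4]
grip_width: 57.1
```

Emit:
play_rows([
  [[0, 0, -0.03], 0],
  [[0, 0, -0.03], 0],
  [[0, 0, -0.03], 0],
  [[0, 0, -0.03], 0],
  [[0, 0, 0], 0],
])

```text
clock: 19.65
ee_pos: [499.9, -56.9, 57.4]
tcp_rot: [-2.675, -1.647, 0.0]
wrist_force: [-1.0, 0.2, -2.7]
grip_width: 57.3
```

Emit:
play_rows([
  [[0, 0, -0.02], 0],
  [[0, 0, -0.02], 0],
  [[0, 0, 0], 0],
])

```text
clock: 19.95
ee_pos: [499.9, -56.9, 56.5]
tcp_rot: [-2.675, -1.647, -0.001]
wrist_force: [-2.9, 0.3, 5.9]
grip_width: 57.6
```

Contact at exactly floor height (bottom ≈ 12 mm). Release and rise.

Emit:
play_rows([
  [[0, 0, 0], 0],
  [[0, 0, 0], 0],
  [[0, 0, 0], 0],
  [[0, 0, 0], 0],
  [[0, 0, 0], 0],
], gripper=0.9)

```text
clock: 20.45
ee_pos: [499.9, -56.9, 55.9]
tcp_rot: [-2.675, -1.647, 0.0]
wrist_force: [-0.2, -0.2, 0.1]
grip_width: 81.1
```

Emit:
play_rows([
  [[0, 0, 0.2], 0],
  [[0, 0, 0.4], 0],
  [[0, 0, 0.6], 0],
  [[0, 0, 0.6], 0],
  [[0, 0, 0.8], 0],
])

```text
clock: 20.95
ee_pos: [499.2, -56.8, 160.8]
tcp_rot: [-2.675, -1.647, 0.002]
wrist_force: [0.2, 0.4, 0.1]
grip_width: 81.2
```

Emit:
play_rows([
  [[0, 0, 0.8], 0],
  [[-0.3, 0, 0.6], 0],
  [[-0.5, 0.5, 0.2], 0],
  [[-0.5, 0.8, 0], 0],
  [[-0.2, 0.8, 0], 0],
])

```text
clock: 21.45
ee_pos: [438.2, 27.3, 224.9]
tcp_rot: [-2.677, -1.644, -0.001]
wrist_force: [0.7, 1.1, -0.5]
grip_width: 81.1
```

Emit:
play_rows([
  [[0, 0.8, 0], 0],
  [[0, 0.8, 0], 0],
  [[0, 0.8, 0], 0],
  [[0, 0.4, 0], 0],
  [[0, 0, 0], 0],
])

```text
clock: 21.95
ee_pos: [439.6, 141.6, 224.3]
tcp_rot: [-2.671, -1.652, -0.001]
wrist_force: [-0.4, -0.2, 0.9]
grip_width: 81.2
```

Run:
```python
from plant import arm
from h import *
a=arm.capture("scene")["img"];c=arm.capture("top")
h=cv2.cvtColor(c["img"],cv2.COLOR_BGR2HSV);m=cv2.inRange(h,(20,110,60),(34,255,255));n,l,st,ce=cv2.connectedComponentsWithStats(m)
for i in range(1,n):
    P=ray(c,ce[i],92)
    if st[i,4]>80 and np.hypot(P[0]-500,P[1]+57)<60:print(st[i],P)
print("black",ray(c,(331,200),94))
cv2.imwrite("pics/f.png",np.hstack([cv2.resize(a[90:370,200:400],(400,560)),cv2.resize(c["img"][90:320,150:400],(400,368))[:, :] if 0 else cv2.resize(c["img"][90:370,150:350],(400,560))]))
```

```text
[207 186  27  26 154] [498.44710828 -60.38962658  92.        ]
black [ 492.70343523 -300.15414755   94.        ]
```

View pics/f.png

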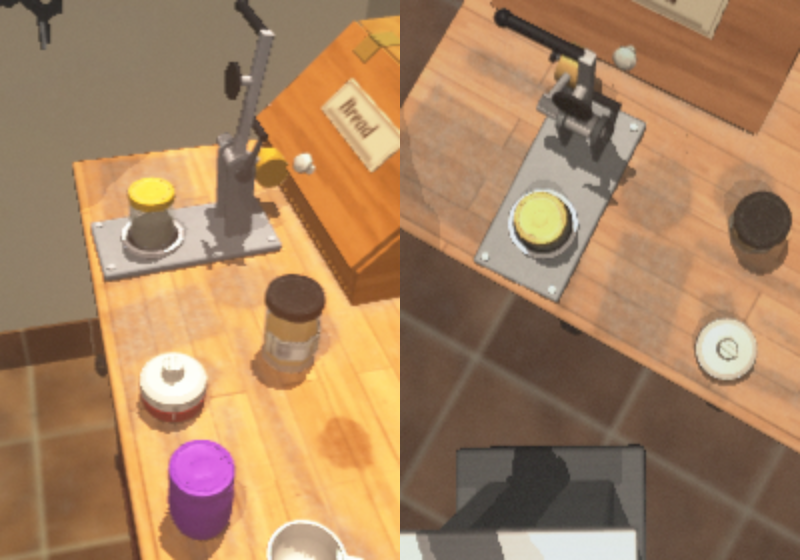

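The final picture shows the jar upright inside the collar (lid at (152,190) in the left view). The press arm is leaning back on its rest, and the black-lid jar and timer have not moved.

```bash
python3 -c "
from plant import arm
print(arm.sign_off())"
```

```text
the job is handed in; nothing more can be done
None
```

The press arm now rests open by itself and the yellow-lidded jar stands upright in the seat. I handed the job in at about 22 s, with the robot clear of everything.

**Press arm:** I pinched the grip and led it over the balance point until the rubber rest pushed back at about 1 N per mm. The highest push I read against the rest was about 8 N. I then eased it back to roughly 0 N at about 1.73 rad before opening the fingers. The arm did not move as the fingers opened, and later pictures show it still leaning back.

**Jar:** I re-centred the grasp once before lifting. It went into the collar without catching and touched the floor at a tool height matching 12 mm, with about 6 N read at the wrist. The last pictures show it upright inside the collar, with the black-lidded jar, timer and purple look-alike where they were.

**Checks that disagreed or fell short:**
- **Seat position:** the scene camera put the seat centre about 3 mm from where the top and wrist cameras put it, so I aimed between them.
- **Grip slip:** the bar sat about 8 mm nearer the fingertips than planned, either from slipping or from where it was pinched. It was still held the whole way.
- **Balance point:** I saw no clear sign change in the force there, so I cannot say exactly where it lies.
- **Image check after backing off:** a before-and-after comparison of the press arm showed a difference, probably because the gripper had left the picture. The arm's pad was in the same place in the next view.

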